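# Lid from the spring dispenser onto the green sauce pot

### The job

Take the top lid from the spring-loaded lid dispenser, so that the next lid rises into its place, and lay it knob up on the open green sauce pot so that it covers the mouth all round. Leave the other lids in the dispenser and the green pot upright where it stands.

Things in the scene. Friction and masses are not known exactly. Their poses are not given: they have to be found in the camera images.
- dispenser: Fixed lid dispenser: steel drum, 120 mm wide, 50 high; four 6 mm posts, tops 132 mm above the table, on a 97 mm circle at 45 deg to its x and y axes; within them three lids on a sprung carriage. Origin: centre of underside; z up. Soft spring (27 N/m): as the top lid is lifted off, the stack rises 25 mm in about 1 s, the next lid taking its level; pushing down sinks it, 15 mm at most.
- lid_top_knob (a point): Centre of the top lid's knob. Lids are alike: white disc 84 mm wide, 7 thick, with a round black knob on top, 34 mm wide, 18 high; 70 g. Knob centre is 16 mm above the flat underside, 9 above the disc's top face; z is the lid's axis, up. At the start on the dispenser's axis, 141 mm above the table, the disc's top level with the posts' tops, the knob wholly above them.
- lid_next_knob (a point): The same point on the second lid of the stack, at the start 25 mm below the top one. It rises 25 mm when the top lid is taken.
- pot_green_mouth (a point): Centre of the green sauce pot's mouth, at rim height: straight round plastic pot 68 mm wide outside, 60 inside, 80 high, open, about 450 g, loose on the table; z up. Orange and blue pots of the same shape stand by and stay open. A lid laid on the rim has its knob's centre 16 mm above this point.
Things that resemble listed ones, but are neither listed nor needed, are in the scene too. What is shaped like the part that bears lid_top_knob but brown or purple is not meant.

How it is judged (in metres and radians):
On the way:
1. the top lid is lifted clear of the dispenser and the next lid has risen into its place (z of lid_top_knob in the frame of dispenser above 0.165 m and z of lid_next_knob in the frame of dispenser between 0.133 and 0.149 m), for 0.1 s.
At the end, for the whole second after the job is handed in: The top lid lies knob up on the green pot's rim (knob centre 12-20 mm above it), centred within 12 mm, level within 10 deg; the pot upright within 10 deg and 30 mm of its start; the next lid level in the dispenser within 10 deg, 12 mm of its axis, 8 mm of the top lid's first height (horizontal distance between lid_top_knob and pot_green_mouth below 0.012 m and z of lid_top_knob in the frame of pot_green_mouth between 0.012 and 0.02 m and angle between each of lid_top_knob, pot_green_mouth, lid_next_knob's own z axis and vertical below 0.17 rad and distance of pot_green_mouth from where it was at the start of the episode below 0.03 m and horizontal distance between lid_next_knob and dispenser below 0.012 m and z of lid_next_knob in the frame of dispenser between 0.133 and 0.149 m); the robot touches nothing.
It fails at once if the green pot is tipped over or shoved more than 60 mm (angle between pot_green_mouth's own z axis and vertical above 0.6 rad or distance of pot_green_mouth from where it was at the start of the episode above 0.06 m).
It fails at once if the second lid is pulled out of the dispenser (horizontal distance between lid_next_knob and dispenser above 0.03 m or z of lid_next_knob in the frame of dispenser above 0.175 m).
It also fails if it takes over 38 s, if anything falls off the work surface, if the arm or the gripper's body presses on something with over 40 N, if the wrist force passes 120 N, or if a joint passes its speed limit or range.

### The arm

A 6-joint arm with a two-finger parallel gripper is mounted at the origin on the work surface. World frame = base frame: x ahead of the robot, y to its left, z up, the work surface at z = 0. Lengths are in mm, angles in degrees, forces in N, time in s.
With the tool pointing down it reaches from about 325 to 775 mm from the base axis. Payload 9.3 kg.
Tool frame: the origin (TCP) lies between the finger pads; the fingertips stand 22 mm ahead of it and the grasp point (between the pads) lies 3 mm ahead of it; z points along the fingers, y is the line along which they close (so a half turn about z gives the same grasp; the last joint's range is limited). The gripper opens to 85 mm and grips with 20 to 120 N. Pads are 22 mm wide; open, the fingers measure 114 mm over their backs; the gripper's body (76 mm by 85 mm) begins 54 mm behind the grasp point. The pads swing forward as they close: fully open they stand 13 mm farther back than shut.
Start: joints at [66.486, 14.817, 1.232, 76.415, 0, 81.257], TCP at [140.226, 531.821, 253.279] pointing down, gripper open.
Joint ranges: [-174.27, 174.27], [-52.1, 104.24], [-59.71, 78.15], [-110.17, 111.67], [-87.03, 83.33], [-180, 180]. Speed limits (degrees/s): [127.2, 127.2, 159.86, 180, 180, 180].

### API

Orientations are given as a 3x3 rotation matrix whose columns are the frame's x, y, z axes.
In Python, from cell import ctrl gives the robot as it stands. The module is installed in compiled form; this text tells all that it offers.
- The arm moves only by the tool servo_tool, never from a script. Its argument "series" is one flat list of numbers, 4 for each row, row after row: the shift along the tool's x, y, z in mm, then the turn about the tool's z in degrees. In form: [x, y, z, roll, x, y, z, roll, ...]. A call has 1 to 10 rows; each row shifts and turns the commanded pose from where the row before left it, along the tool's axes as they then stand; what a row does not reach is not made up. A row lasts 1/10 s, in which the tool goes at most 50 mm and 8.59 degrees, less where a joint would pass 70% of its speed; a pose out of reach is approached as far as the arm can. A call is refused whole if a number of a shift passes 50 or a number of a turn 8.59, either way. A call with a gripper value outside its range is refused whole. "claw" is the opening in per cent of the stroke, from 0 (shut) to 100 (fully open), set as the call begins (left out, the last holds). The fingers move at their own pace and stop on an object; "squeeze" is the grip in N (left out, the last holds). Time passes only in rows, so rows that do not move let the fingers close. It gives the time, the measured TCP pose, the force, the opening and the grip force at its end, in the units of the state.
- ctrl.sense(): the state, without advancing time (a new reading comes with each control period).
- ctrl.grab_frame(name): name is "scene" or "top" or "wrist"; returns (picture, depth): 384x512x3 uint8, blue, green, red; 384x512 float32, mm along the optical axis (not along the pixel's ray), 0 where there is no reading.
- ctrl.camera_info(name): a dict with "fovy" (degrees; the focal length in pixels is half the picture's height over the tangent of half this angle, whatever the lens; pixels are square), "cx", "cy" (the principal point, pixels), "xyz" and "orientation" of the camera in the world. Camera axes: x right, y down, z forward; pixel columns grow to the right and rows downward; lengths in mm; the calibration is good to about 2 mm. A picture is of the moment at which its call begins: read the wrist's pose just before it. camera_info takes no time and is no camera call; for the wrist camera it gives the pose at the moment of the call.
- ctrl.close_job(): hands the job in; it is judged then, once.
The state is a dict: "clock": time; "qpos": joint angles; "qd": joint speeds; "joint_efforts": joint torques, N m; "tool_pos": TCP position; "orientation": TCP orientation; "wrist_force": force on the tool from outside, world axes, zero at the start; "ft_torque": the same for the moment, N m; "width": opening from 0.0 (shut) to 1.0 (fully open); "finger_force": force on a finger pad.
Only numpy, scipy, OpenCV 4.12 (cv2) and the standard library are available. Lean on these libraries where they do the work, as an engineer would, in place of code of your own. Each camera call takes 0.05 s, during which the arm holds its last target. There are 200 camera calls.

## Working session

There is one attempt and no reset: what is moved stays moved. The work goes in short steps, Python scripts to look and compute and a tool call to move; the robot and the scene stay as the last step left them, time stands still between calls to the robot, and variables do not carry over. Pictures are saved under pics/ and viewed, at most 10 in all, crops included, and the job is handed in when it is done.

Besides the shell and the picture viewer there is one more tool, called after "Emit:" as a command line: name --argument value ..., lists and objects as JSON in quotes. servo_tool: Moves the arm, as the interface text tells. Its arguments: {"type":"object","properties":{"series":{"type":"array"},"claw":{"type":"number"},"squeeze":{"type":"number"}},"required":["series"]}

```bash
mkdir -p pics
cat > h.py <<'E'
import numpy as np, cv2
from cell import ctrl
def grab(n):
    ci=ctrl.camera_info(n); p,d=ctrl.grab_frame(n); return ci,p,d
def cloud(ci,d):
    f=d.shape[0]/2/np.tan(np.radians(ci["fovy"])/2)
    v,u=np.indices(d.shape)
    c=np.stack([(u-ci["cx"])/f*d,(v-ci["cy"])/f*d,d],-1)
    return c@np.array(ci["orientation"]).T+np.array(ci["xyz"])
E
python3 - <<'E'
from h import *
im=[]
for n in ("scene","top"):
    ci,p,d=grab(n); np.savez(n,p=p,d=d,w=cloud(ci,d)); print(n,ci); im.append(p)
cv2.imwrite("pics/a.png",cv2.resize(im[0],(800,600))); cv2.imwrite("pics/b.png",cv2.resize(im[1],(800,600)))
s=ctrl.sense(); print(s["clock"],s["tool_pos"],s["orientation"],s["width"])
E
```

```text
scene {'fovy': 47.07821804821788, 'cx': 251.29891530781737, 'cy': 194.01157557920925, 'xyz': array([1265.07511174,  -25.57164419,  784.63223282]), 'orientation': array([[ 0.20969919,  0.64132212, -0.73805975],
       [ 0.97754558, -0.15353705,  0.14432952],
       [-0.02075781, -0.75175283, -0.6591182 ]])}
top {'fovy': 47.82039562612956, 'cx': 250.79184372832617, 'cy': 187.34257499047737, 'xyz': array([ 433.20203212,  120.39192754, 1108.99669291]), 'orientation': array([[ 0.02497575, -0.99417349,  0.10485835],
       [-0.99906905, -0.02851324, -0.03237325],
       [ 0.03517448, -0.10395219, -0.99396011]])}
0.1 [140.14146426 531.61477146 252.72558108] [[-9.66955000e-01  2.54946665e-01 -4.74435013e-04]
 [ 2.54947046e-01  9.66954376e-01 -1.11265021e-03]
 [ 1.75090552e-04 -1.19683849e-03 -9.99999268e-01]] 1.0025207344957783
```

View pics/a.png

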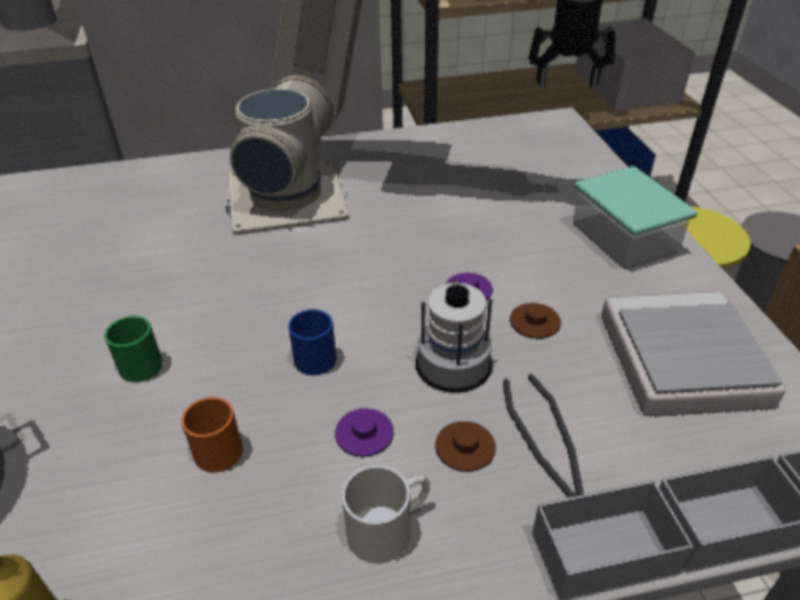

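View pics/b.png

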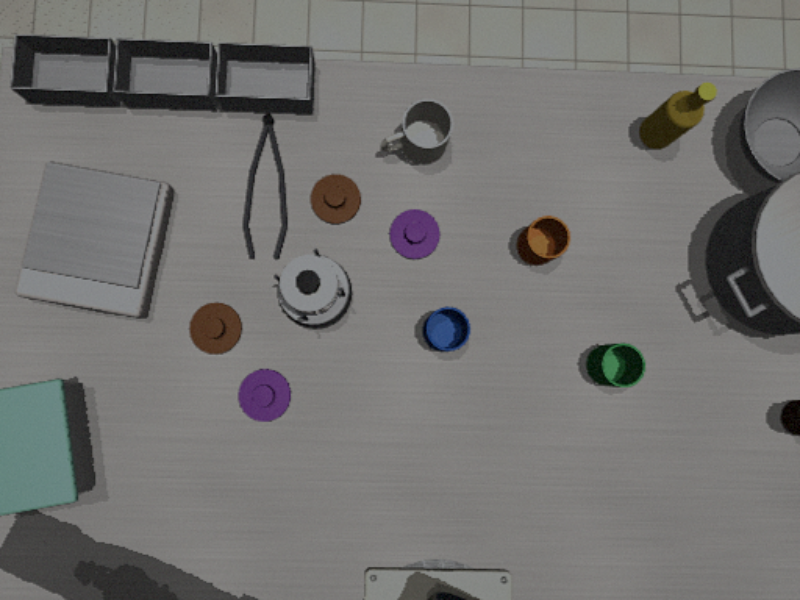

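In the scene view, the white lid stack sits in the dispenser with its black knob at (457,295) (top view (308,281)). The flat discs with same-coloured knobs are decoys: brown at top (335,198) and (216,328), purple at (415,234) and (264,395). The pots in the top view are green (622,364), orange (548,240) and blue (447,330). Only the white lid with a black knob in the dispenser fits. Next I'll measure and confirm it in a crop.

Run:
```python
from h import *
o=np.load("top.npz"); p,d,w=o["p"],o["d"],o["w"]
hsv=cv2.cvtColor(p,cv2.COLOR_BGR2HSV)
s=(slice(150,220),slice(165,235))
W=w[s].reshape(-1,3); C=p[s].reshape(-1,3).max(1)
z=W[:,2]
k=W[(z>144)&(z<158)]; print("knob top",len(k),np.median(k,0),(k.min(0)+k.max(0))/2,np.ptp(k,axis=0))
l=W[(z>127)&(z<137)&(C>90)]; print("disc",len(l),np.median(l[:,2]),cv2.minEnclosingCircle(l[:,:2].astype(np.float32)))
dr=W[(z>40)&(z<58)]; print("drum",len(dr),cv2.minEnclosingCircle(dr[:,:2].astype(np.float32)))
c=cv2.minEnclosingCircle(l[:,:2].astype(np.float32))[0]
for q in (W[(z>60)&(z<140)&(C<75)]): 
    r=np.hypot(*(q[:2]-c)); 
    if r>43: print("post?",q.round(),r.round(1),np.degrees(np.arctan2(q[1]-c[1],q[0]-c[0])).round())
o2=np.load("scene.npz"); w2=o2["w"]
g=(slice(205,265),slice(365,425))
m=(hsv[g][...,0]>50)&(hsv[g][...,0]<85)&(hsv[g][...,1]>80)
r=w[g][m&(w[g][...,2]>74)&(w[g][...,2]<88)]; print("rim top",len(r),r[:,2].mean(),cv2.minEnclosingCircle(r[:,:2].astype(np.float32)))
g=(slice(195,250),slice(60,110)); r=w2[g].reshape(-1,3); r=r[(r[:,2]>76)&(r[:,2]<86)]; print("rim scene",len(r),r[:,2].mean(),cv2.minEnclosingCircle(r[:,:2].astype(np.float32)))
g=(slice(180,215),slice(270,320)); r=w2[g].reshape(-1,3); r=r[(r[:,2]>145)&(r[:,2]<155)]; print("knob scene",len(r),(r.min(0)+r.max(0))/2)
a=cv2.resize(p[145:220,160:240],(400,375),interpolation=3); b=cv2.resize(o2["p"][170:250,255:335],(375,375),interpolation=3)
cv2.imwrite("pics/c.png",np.hstack([a,b]))
```

```text
knob top 184 [546.97850028 210.90957196 150.76466529] [547.3620626  210.46752068 149.79249737] [31.94927956 33.00293021 11.32229906]
disc 858 132.80780816548906 ((552.0927124023438, 209.01797485351562), 46.08553695678711)
drum 447 ((547.6689453125, 210.82765197753906), 55.76322937011719)
post? [595. 203. 132.] 43.8 -7.0
post? [595. 201. 134.] 43.9 -10.0
post? [596. 200. 117.] 44.7 -12.0
post? [596. 200.  85.] 45.2 -11.0
post? [557. 258. 132.] 49.6 84.0
post? [555. 258. 132.] 49.4 87.0
post? [555. 256. 129.] 47.5 86.0
post? [557. 256. 116.] 47.3 84.0
post? [554. 257. 124.] 48.1 88.0
post? [555. 257. 111.] 47.7 86.0
post? [553. 257. 109.] 47.8 89.0
post? [553. 259.  91.] 50.1 89.0
post? [542. 163. 134.] 47.2 -103.0
post? [539. 165. 133.] 45.6 -106.0
post? [539. 163. 133.] 47.8 -105.0
post? [539. 161. 132.] 49.9 -105.0
post? [537. 163. 134.] 48.6 -108.0
post? [538. 161. 128.] 50.3 -107.0
post? [537. 164. 116.] 48.0 -109.0
post? [537. 161. 112.] 49.9 -107.0
post? [537. 165.  90.] 46.9 -109.0
post? [536. 162.  95.] 49.5 -108.0
post? [539. 160.  75.] 50.4 -106.0
post? [536. 163.  72.] 48.7
[... 1095 characters left out ...]
 77.] 46.2 180.0
post? [506. 207.  71.] 45.8 -178.0
post? [506. 205.  73.] 46.0 -175.0
post? [499. 220. 133.] 54.0 168.0
post? [499. 218. 132.] 53.5 170.0
post? [500. 216. 128.] 52.9 172.0
post? [497. 220. 133.] 56.2 169.0
post? [497. 218. 127.] 55.4 170.0
post? [498. 217. 117.] 54.5 172.0
post? [499. 216.  99.] 53.2 172.0
post? [501. 217.  72.] 51.4 171.0
post? [497. 219.  98.] 55.9 170.0
post? [498. 218.  87.] 54.9 171.0
post? [499. 216.  73.] 53.8 172.0
rim top 173 79.84944146936299 ((440.9762268066406, -268.8077392578125), 33.98164749145508)
rim scene 149 79.1714972253745 ((445.869873046875, -273.90594482421875), 36.256141662597656)
knob scene 131 [551.118991   207.19622525 148.30110931]
```

View pics/c.png

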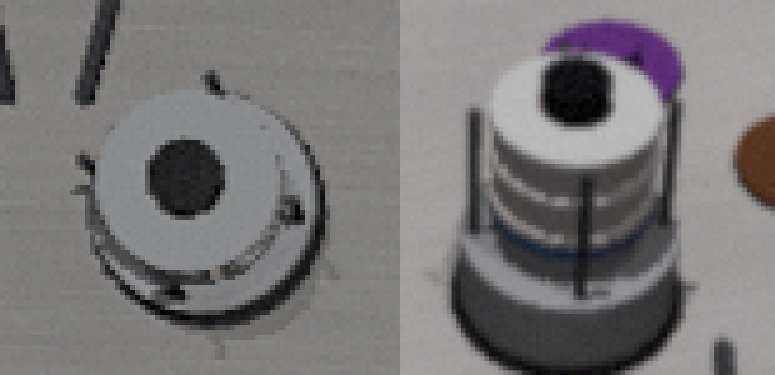

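The crop confirms the target: white lid, black knob, dispenser axis near (547.5, 210.5). The posts stand at about -10/80/170/-100°, so I'll close along 35° to pass between them. The measured heights (knob top 150, disc 132, rim 80) match the description. The green mouth reads (441,-269) from the top view and (446,-274) from the scene view, so I'll refine it from close by.

Emit:
servo_tool --series '[0, 0, 0, 8.04, 0, 0, 0, 8.04, 0, 0, 0, 8.04, 0, 0, 0, 8.04, 0, 0, 0, 8.04, -30, 9, 0, 0, -34, 10, 0, 0, -34, 10, 0, 0, -34, 10, 0, 0, -34, 10, 0, 0]' --claw 65

```text
clock: 1.1
tool_pos: [276.4, 422.9, 253.0]
orientation: [[-0.574, 0.819, -0.0], [0.819, 0.574, -0.0], [-0.0, -0.001, -1.0]]
wrist_force: [-0.9, 0.5, -1.1]
width: 0.652
finger_force: 0.0
```

Emit:
servo_tool --series '[-34, 10, 0, 0, -34, 10, 0, 0, -34, 10, 0, 0, -34, 10, 0, 0, -34, 10, 0, 0, -34, 10, 0, 0, -34, 10, 0, 0, -34, 10, 0, 0, -30, 9, 0, 0, 0, 0, 0, 0]'

```text
clock: 2.1
tool_pos: [524.3, 225.5, 252.2]
orientation: [[-0.571, 0.821, -0.001], [0.821, 0.571, -0.001], [-0.0, -0.001, -1.0]]
wrist_force: [-0.4, 0.3, -0.4]
width: 0.653
finger_force: 0.0
```

Run:
```python
from h import *
ci,p,d=grab("wrist"); w=cloud(ci,d); np.savez("w1",p=p,d=d,w=w)
cv2.imwrite("pics/d.png",p)
s=ctrl.sense(); print(s["clock"],s["tool_pos"],s["orientation"],s["width"],s["qpos"])
h=np.hypot(w[...,0]-547.5,w[...,1]-210.5)
k=w[(h<25)&(w[...,2]>146)&(w[...,2]<154)]; print(len(k),np.median(k[:,2]),cv2.minEnclosingCircle(k[:,:2].astype(np.float32)),(k.min(0)+k.max(0))/2)
k=w[(h<50)&(w[...,2]>128)&(w[...,2]<137)]; print(len(k),np.median(k[:,2]),cv2.minEnclosingCircle(k[:,:2].astype(np.float32)))
```

```text
2.15 [522.82681013 226.58282017 252.35059551] [[-5.71842668e-01  8.20362066e-01 -1.42939222e-03]
 [ 8.20363175e-01  5.71842709e-01 -4.20376660e-04]
 [ 4.72526452e-04 -1.41301005e-03 -9.99998890e-01]] 0.6484622187069313 [ 1.49953788e+01  1.68396116e+01  3.93754248e+00  7.71832722e+01
 -2.07518884e-03  7.01165360e+01]
1073 149.64778370576155 ((549.1635131835938, 209.61212158203125), 17.218273162841797) [549.08941735 209.84815176 149.02463965]
4631 131.65123353831257 ((547.8097534179688, 210.3236846923828), 49.61446762084961)
```

View pics/d.png

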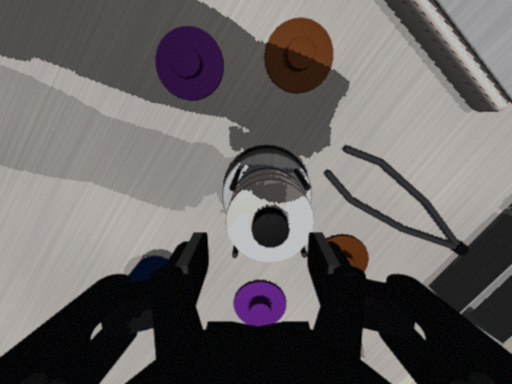

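The wrist view shows the top lid's knob at (270,227), about 12 mm off the gripper's mid-line. The posts are visible and the closing line passes between them. I'll centre over the knob and descend.

Emit:
servo_tool --series '[-14, 6, 0, 0, -14, 5.5, 0, 0, 0, 0, 15, 0, 0, 0, 20, 0, 0, 0, 20, 0, 0, 0, 18, 0, 0, 0, 12, 0, 0, 0, 7, 0, 0, 0, 3, 0, 0, 0, 0, 0]' --claw 60 --squeeze 25

```text
clock: 3.15
tool_pos: [547.5, 211.5, 158.4]
orientation: [[-0.574, 0.819, 0.0], [0.819, 0.574, 0.0], [-0.0, 0.0, -1.0]]
wrist_force: [0.7, -0.6, -0.2]
width: 0.598
finger_force: 0.0
```

Run:
```python
from h import *
ci,p,d=grab("scene"); ci2,q,d2=grab("wrist")
a=cv2.resize(p[120:260,220:360],(400,400),interpolation=3); b=cv2.resize(q[150:384,130:400],(400,400))
cv2.imwrite("pics/e.png",np.hstack([a,b]))
s=ctrl.sense(); print(s["clock"],s["tool_pos"],s["width"],s["wrist_force"])
w=cloud(ci2,d2); h=np.hypot(w[...,0]-548.4,w[...,1]-210.1)
k=w[(h<25)&(w[...,2]>143)&(w[...,2]<153)]; print(len(k),k.min(0),k.max(0))
```

```text
3.25 [547.70726098 211.56613138 158.9743546 ] 0.5986200165376491 [ 0.63409715 -0.19662748 -0.10989516]
3057 [525.95882729 192.64733985 143.01931228] [565.92228611 226.8569714  152.8049267 ]
```

View pics/e.png

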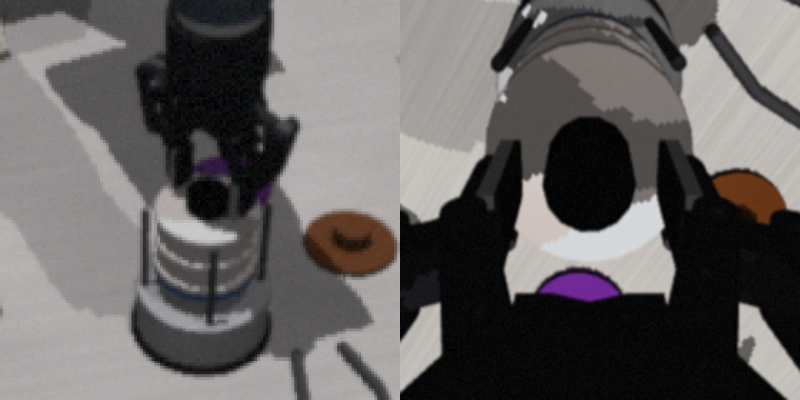

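The knob is centred between the open fingers in the right-hand crop (590,173), the disc is undisturbed and there is no contact force. I'll go down a little more and close.

Emit:
servo_tool --series '[0, 0, 2.5, 0, 0, 0, 0, 0, 0, 0, 0, 0, 0, 0, 0, 0, 0, 0, 0, 0, 0, 0, 0, 0, 0, 0, 0, 0, 0, 0, 0, 0]' --claw 0 --squeeze 30

```text
clock: 4.05
tool_pos: [547.4, 211.5, 155.8]
orientation: [[-0.574, 0.819, 0.0], [0.819, 0.574, 0.0], [-0.0, 0.0, -1.0]]
wrist_force: [-0.5, -0.3, 0.0]
width: 0.383
finger_force: 31.8
```

Emit:
servo_tool --series '[0, 0, -2, 0, 0, 0, -4, 0, 0, 0, -5, 0, 0, 0, -6, 0, 0, 0, -8, 0, 0, 0, -10, 0, 0, 0, -12, 0, 0, 0, -15, 0, 0, 0, -15, 0, 0, 0, -13, 0]'

```text
clock: 5.05
tool_pos: [547.4, 211.5, 247.5]
orientation: [[-0.574, 0.819, 0.001], [0.819, 0.574, 0.0], [-0.0, 0.001, -1.0]]
wrist_force: [0.3, -0.4, -0.4]
width: 0.38
finger_force: 31.8
```

Emit:
servo_tool --series '[0, 0, -10, 0, 0, 0, 0, 0, 0, 0, 0, 0, 0, 0, 0, 0, 0, 0, 0, 0]'

```text
clock: 5.55
tool_pos: [547.1, 211.4, 255.1]
orientation: [[-0.574, 0.819, -0.001], [0.819, 0.574, -0.0], [0.0, -0.001, -1.0]]
wrist_force: [0.0, -0.1, -0.5]
width: 0.386
finger_force: 31.8
```

Run:
```python
from h import *
ci,p,d=grab("scene"); ci2,q,d2=grab("wrist")
a=cv2.resize(p[90:250,220:380],(400,400),interpolation=3); b=cv2.resize(q[150:384,130:400],(400,400))
cv2.imwrite("pics/f.png",np.hstack([a,b]))
s=ctrl.sense(); print(s["clock"],s["tool_pos"],s["orientation"],s["width"],s["wrist_force"])
w=cloud(ci2,d2); h=np.hypot(w[...,0]-s["tool_pos"][0],w[...,1]-s["tool_pos"][1])
print(np.histogram(w[(h<46)][:,2],bins=range(100,260,5)))
k=w[(h<44)&(w[...,2]>195)&(w[...,2]<235)&(q.max(-1)>100)]
print(len(k),cv2.minEnclosingCircle(k[:,:2].astype(np.float32)),np.linalg.lstsq(np.c_[k[:,:2],np.ones(len(k))],k[:,2],rcond=None)[0])
```

```text
5.65 [547.20201614 211.44532279 255.30942235] [[-5.73994202e-01  8.18858925e-01 -8.46185765e-04]
 [ 8.18859293e-01  5.73994273e-01 -1.81037008e-04]
 [ 3.37462013e-04 -7.96821270e-04 -9.99999626e-01]] 0.3857371027897476 [ 0.11646755 -0.65021123 -0.56453049]
(array([  41,  145,    3,    5,    4,   51, 1512,    0,    0,    0,    0,
          0,    0,    0,    0,    0,    0,    0,    0,    0,    0,    0,
          0,    0,   10, 1654, 6394,  257,  412, 3244,  330]), array([100, 105, 110, 115, 120, 125, 130, 135, 140, 145, 150, 155, 160,
       165, 170, 175, 180, 185, 190, 195, 200, 205, 210, 215, 220, 225,
       230, 235, 240, 245, 250, 255]))
4089 ((549.0286865234375, 209.76522827148438), 41.9528694152832) [-9.51327076e-04 -1.35465390e-03  2.31306692e+02]
```

View pics/f.png

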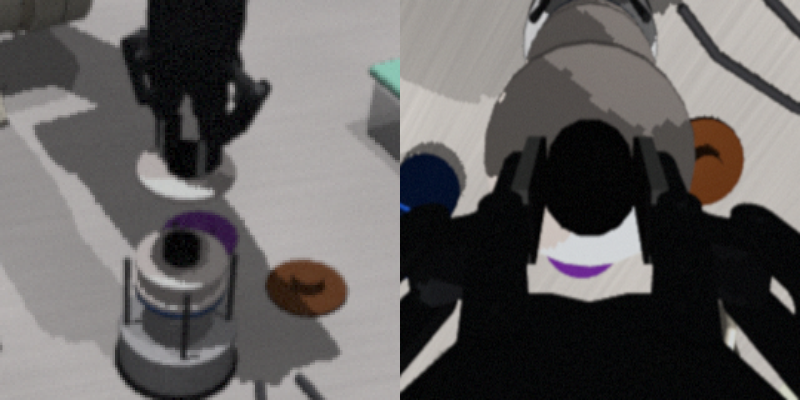

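The crop shows the lid held level (tilt about 0.1°), the next lid risen in the posts, and the disc top at about 231 mm as expected. The lid centre is 1.8 mm in x and -1.7 mm in y from the TCP. Next I'll turn the tool so the wrist camera sees the pot, then carry the lid over.

Emit:
servo_tool --series '[0, 0, 0, 8.5, 0, 0, 0, 8.5, 0, 0, 0, 8.5, 0, 0, 0, 8.5, 0, 0, 0, 8.5, 0, 0, 0, 8.5, 0, 0, 0, 8.5, 0, 0, 0, 8.5, 0, 0, 0, 8.5, 0, 0, 0, 8.5]'

```text
clock: 6.65
tool_pos: [547.3, 211.5, 255.5]
orientation: [[0.77, 0.638, -0.0], [0.638, -0.77, -0.0], [-0.0, -0.0, -1.0]]
wrist_force: [-0.8, 0.8, -1.3]
width: 0.387
finger_force: 31.8
```

Emit:
servo_tool --series '[-10, 6, 0, 0, -18, 12, 0, 0, -24, 15, 0, 0, -25, 16, 0, 0, -25, 16, 0, 0, -25, 16, 0, 0, -25, 16, 0, 0, -25, 16, 0, 0, -25, 16, 0, 0, -25, 16, 0, 0]'

```text
clock: 7.65
tool_pos: [465.7, -47.0, 255.8]
orientation: [[0.762, 0.647, -0.0], [0.647, -0.762, -0.0], [-0.0, 0.0, -1.0]]
wrist_force: [-0.5, 0.5, -1.1]
width: 0.381
finger_force: 31.8
```

Emit:
servo_tool --series '[-25, 16, 0, 0, -25, 16, 0, 0, -25, 16, 0, 0, -25, 16, 0, 0, -25, 16, 0, 0, -25, 16, 0, 0, -25, 16, 0, 0, -25, 16, 0, 0, -20, 14, 0, 0, -15, 11, 0, 0]'

```text
clock: 8.65
tool_pos: [383.9, -315.3, 255.7]
orientation: [[0.763, 0.646, -0.0], [0.646, -0.763, -0.0], [-0.0, -0.0, -1.0]]
wrist_force: [0.1, -0.6, -1.3]
width: 0.384
finger_force: 31.8
```

Emit:
servo_tool --series '[-7, 6, 0, 0, 0, 0, 0, 0, 0, 0, 0, 0, 0, 0, 0, 0]'

```text
clock: 9.05
tool_pos: [383.8, -322.1, 255.9]
orientation: [[0.765, 0.645, 0.0], [0.645, -0.765, 0.0], [0.0, -0.0, -1.0]]
wrist_force: [-0.4, -0.1, 0.1]
width: 0.38
finger_force: 31.8
```

Run:
```python
from h import *
s=ctrl.sense(); t=s["tool_pos"]; R=np.array(s["orientation"])
ci,q,d=grab("wrist"); w=cloud(ci,d); cv2.imwrite("pics/g.png",q)
print(s["clock"],t,R,s["width"],s["wrist_force"])
hsv=cv2.cvtColor(q,cv2.COLOR_BGR2HSV); g=(hsv[...,0]>45)&(hsv[...,0]<90)&(hsv[...,1]>80)
r=w[g&(w[...,2]>76)&(w[...,2]<85)]; c,rad=cv2.minEnclosingCircle(r[:,:2].astype(np.float32)); print("rim",len(r),r[:,2].mean(),c,rad)
h=np.hypot(w[...,0]-t[0],w[...,1]-t[1])
k=w[(h<46)&(w[...,2]>t[2]-32)&(w[...,2]<t[2]-18)&(q.max(-1)>90)]
lc,lr=cv2.minEnclosingCircle(k[:,:2].astype(np.float32)); print("lid",len(k),np.median(k[:,2]),lc,lr, np.linalg.lstsq(np.c_[k[:,:2],np.ones(len(k))],k[:,2],rcond=None)[0])
print("move tool", R.T@np.r_[np.array(c)-lc,0], "alt w/ TCP offset", R.T@np.r_[np.array(c)-t[:2],0])
```

```text
9.05 [ 383.84100596 -322.09941232  255.87281503] [[ 7.64601573e-01  6.44503246e-01  1.63971793e-05]
 [ 6.44503238e-01 -7.64601567e-01  1.38320357e-04]
 [ 1.01685228e-04 -9.51919272e-05 -9.99999990e-01]] 0.37961511891452604 [-0.37909073 -0.13483386  0.06887883]
rim 780 79.36276982247914 (442.93035888671875, -270.9932556152344) 33.63368606567383
lid 7303 231.18529570290534 (382.9535217285156, -323.63604736328125) 42.15289306640625 [-2.24870486e-03  1.91557382e-03  2.32643885e+02]
move tool [ 7.97868338e+01 -1.59549484e+00  8.26502068e-03] alt w/ TCP offset [ 7.81178957e+01 -9.92567744e-01  8.03792054e-03]
```

View pics/g.png

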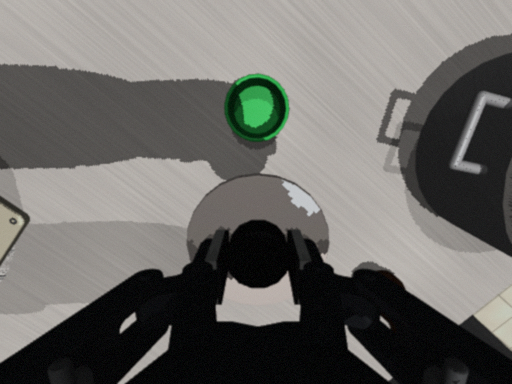

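The green mouth is at pixel (257,107) with the open pot empty below, measured at (442.9,-271.0,79.4), which agrees with both other cameras. The held lid is level. I'll move over and lower to about 3 mm above the rim.

Emit:
servo_tool --series '[12, 0, 0, 0, 22, -0.6, 0, 0, 22, -0.7, 0, 0, 14, 0, 5, 0, 9, 0, 12, 0, 0, 0, 20, 0, 0, 0, 22, 0, 0, 0, 22, 0, 0, 0, 20, 0, 0, 0, 15, 0]'

```text
clock: 10.1
tool_pos: [442.8, -270.4, 137.5]
orientation: [[0.766, 0.643, -0.002], [0.643, -0.766, 0.001], [-0.0, -0.002, -1.0]]
wrist_force: [0.0, -0.4, 0.3]
width: 0.383
finger_force: 31.8
```

Emit:
servo_tool --series '[0, 0, 12, 0, 0, 0, 8, 0, 0, 0, 4, 0, 0, 0, 1.5, 0, 0, 0, 0, 0, 0, 0, 0, 0]'

```text
clock: 10.7
tool_pos: [443.6, -271.3, 114.8]
orientation: [[0.766, 0.643, 0.001], [0.643, -0.766, -0.001], [0.0, 0.001, -1.0]]
wrist_force: [-0.2, -1.0, -0.1]
width: 0.381
finger_force: 31.8
```

Emit:
servo_tool --series '[0, 0, 1, 0, 0, 0, 0.8, 0, 0, 0, 0.7, 0, 0, 0, 0, 0]'

```text
clock: 11.1
tool_pos: [443.4, -271.1, 111.7]
orientation: [[0.766, 0.643, -0.0], [0.643, -0.766, 0.0], [-0.0, -0.0, -1.0]]
wrist_force: [0.5, -0.5, -1.2]
width: 0.38
finger_force: 31.8
```

Emit:
servo_tool --series '[0, 0, 0.5, 0, 0, 0, 0.5, 0, 0, 0, 0, 0, 0, 0, 0, 0]'

```text
clock: 11.5
tool_pos: [443.4, -271.2, 111.3]
orientation: [[0.766, 0.643, 0.0], [0.643, -0.766, -0.0], [0.0, 0.001, -1.0]]
wrist_force: [-1.6, 1.9, 5.1]
width: 0.382
finger_force: 32.3
```

Run:
```python
from h import *
ci,p,d=grab("scene"); cv2.imwrite("pics/i.png",cv2.resize(p[170:260,30:150],(800,600),interpolation=3))
s=ctrl.sense(); print(s["clock"],s["tool_pos"],s["wrist_force"])
```

```text
11.55 [ 443.45118802 -271.17968225  111.2835446 ] [-1.98798112  1.62034079  5.31724012]
```

View pics/i.png

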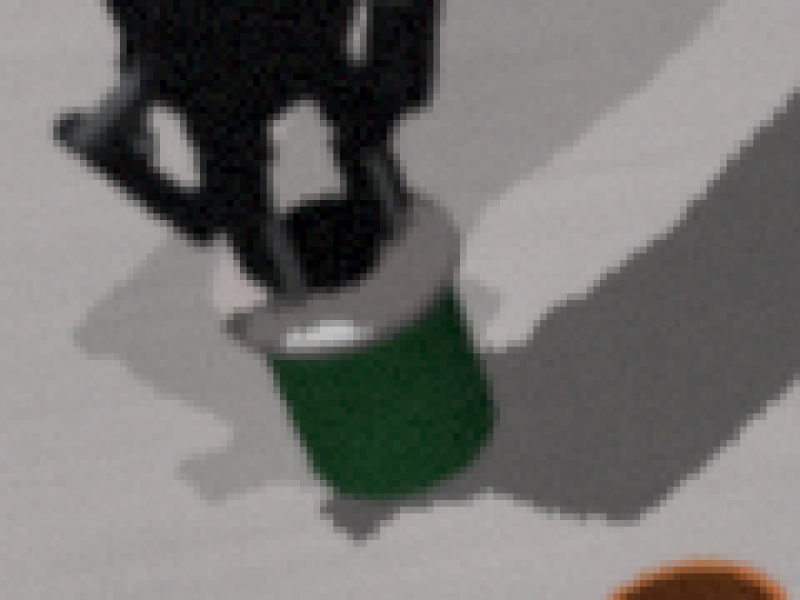

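The lid sits flush on the green rim (disc edge around (320,335) in the crop), with 5 N of contact force. Now release and retreat straight up.

Emit:
servo_tool --series '[0, 0, 0, 0, 0, 0, 0, 0, 0, 0, 0, 0, 0, 0, 0, 0, 0, 0, 0, 0, 0, 0, 0, 0]' --claw 65

```text
clock: 12.15
tool_pos: [443.4, -271.2, 110.7]
orientation: [[0.766, 0.643, -0.0], [0.643, -0.766, -0.0], [-0.0, -0.0, -1.0]]
wrist_force: [-0.4, 0.2, -0.6]
width: 0.647
finger_force: 0.0
```

Emit:
servo_tool --series '[0, 0, -3, 0, 0, 0, -8, 0, 0, 0, -15, 0, 0, 0, -20, 0, 0, 0, -25, 0, 0, 0, -25, 0, -20, 0, -20, 0, -25, 0, 0, 0, -25, 0, 0, 0, -10, 0, 0, 0]'

```text
clock: 13.15
tool_pos: [381.1, -323.5, 227.7]
orientation: [[0.766, 0.642, 0.0], [0.642, -0.766, -0.001], [-0.0, 0.001, -1.0]]
wrist_force: [0.3, 0.6, -0.0]
width: 0.653
finger_force: 0.0
```

Run:
```python
from h import *
s=ctrl.sense(); print(s["clock"],s["tool_pos"],s["wrist_force"],s["width"])
ci,q,d=grab("wrist"); w=cloud(ci,d); h=np.hypot(w[...,0]-443,w[...,1]+271)
k=w[(h<50)&(w[...,2]>82)&(w[...,2]<92)]; print("disc",len(k),np.median(k[:,2]),cv2.minEnclosingCircle(k[:,:2].astype(np.float32)),np.linalg.lstsq(np.c_[k[:,:2],np.ones(len(k))],k[:,2],rcond=None)[0][:2])
ci,p,d=grab("top"); w=cloud(ci,d); h=np.hypot(w[...,0]-547.5,w[...,1]-210.5)
k=w[(h<30)&(w[...,2]>143)&(w[...,2]<156)]; print("next knob",len(k),np.median(k,0))
cv2.imwrite("pics/j.png",np.hstack([cv2.resize(q,(400,300)),cv2.resize(p[140:290,150:450],(400,300))[:, :]]))
```

```text
13.15 [ 381.05844952 -323.54735122  227.65911128] [ 0.31521381  0.61852056 -0.00935328] 0.6527673173193645
disc 5633 86.6223374545304 ((442.6221008300781, -272.44091796875), 41.97610855102539) [-0.00033542 -0.00033559]
next knob 180 [547.23220328 211.06413905 150.60477711]
```

View pics/j.png

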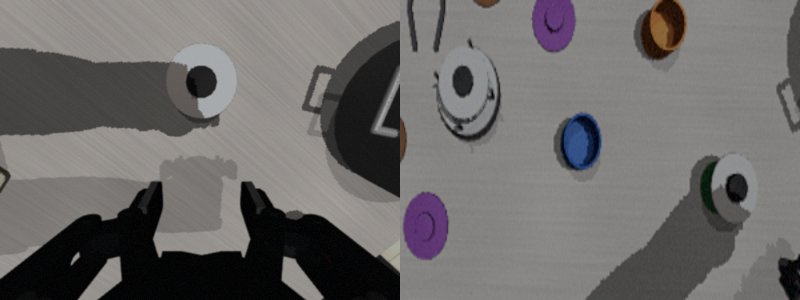

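The lid lies level and centred on the green pot: disc centre (442.6,-272.4), top at 86.6 mm. The next lid's knob top is at 150.6 mm on the dispenser axis, and the gripper is clear.

```bash
python3 -c "
from cell import ctrl
print(ctrl.close_job())"
```

```text
the job is handed in; nothing more can be done
None
```

The top lid lies knob up, level and centred to about 1.5 mm on the green pot, the next lid has risen into its place, and the job was handed in at about 13 s; the hand-in returned no verdict.

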